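Reset the tripped bench power box

TASK

The power box on the bench has tripped, and a sanding block lies over its recessed red reset key. Without picking the block up, push it along the top of the box with the fingers, towards the end nearer to it, until neither well is covered and it still lies flat on the box; then reach into the red-framed well with a fingertip and press the red key fully home. Leave the green test key unpressed and the other things on the bench where they are.

Things in the scene. Friction and masses are not known exactly. Their poses are not given: they have to be found in the camera images.
- power_box: bench power box: grey metal box fixed on the bench, 150 (its x) x 402 (its y) x 66 mm high, three round outlets on its front (-x) face, black rubber bumpers at both ends (y = +-187 to +-201 mm) whose lips stand 6 mm above the top. Origin: centre of its underside, on the bench; x across it away from the robot, y along its length, z up. In its flat top are two open wells, at x = 0 and y = +45 mm and y = -45 mm; which well has the red key and which the green varies
- reset_well: the reset well: rectangular well 50 mm (its x) x 40 mm (its y) and 30 mm deep, with a thin red frame round its mouth and a red key at the bottom. Origin: centre of its mouth, level with the box top; axes as the box's. At the start the sanding block covers it
- test_well: the test well: as the reset well, 90 mm from it along the box, but with a green frame and a green key; open at the start. Origin: centre of its mouth, level with the box top
- reset_key_top (a point): centre of the top face (32 x 26 mm) of the red reset key; popped up, it lies 18 mm below the box top
- reset_key (a joint): how far the red key is pressed down, m: 0 popped up (as at the start), 0.007 fully home. No spring: it moves down against about 4 N of friction and stays where it is left; fully home its top lies 25 mm below the box top, 5 mm above the well's floor
- test_key (a joint): how far the green key is pressed down, m: 0 up (as at the start), 0.007 fully down, about 4 N of friction, stays where it is left
- sanding_block: loose cork-brown sanding block, 64 mm (its x) x 115 mm (its y) x 36 mm high, 0.08 to 0.17 kg, lying flat on the box top over the reset well with its long side across the box (the block's y lies along the box's x, to within about 7 degrees). Origin: centre of its underside. It slides on the box; towards the nearer end of the box there is free top for it, between the reset well and the end bumper
- wax_tin: bystander, loose on the bench: red tin, 69 mm across, 36 mm high; origin at the centre of its underside
- screw_jar: bystander, loose on the bench: clear jar with red lid, 66 mm across, 86 mm high; origin at the centre of its underside
- glue_bottle: bystander, loose on the bench: white bottle with red cone cap, 47 mm across, 148 mm high; origin at the centre of its underside
- offcut: bystander, loose on the bench: dark wood offcut, 90 x 55 x 32 mm; origin at the centre of its underside
- spring_clamp: bystander, loose on the bench: orange and black clamp, 47 x 160 x 28 mm; origin at the centre of its underside

How it is judged:
By the outcome, as a careful person would: the job done as asked, in the order asked, and still so for the second after the job is handed in, with the robot touching nothing.
It also fails if it takes over 40 s, if anything falls off the work surface, if the arm or the gripper's body presses on something with over 40 N, if the wrist force passes 120 N, or if a joint passes its speed limit or range.

ROBOT

A 7-joint arm with a two-finger parallel gripper is mounted at the origin on a cart in front of the work surface, level with it; the furniture and walls round the work are solid. World frame = base frame: x ahead of the robot, y to its left, z up, the work surface at z = 0. Lengths are in m, angles in rad, forces in N, time in s.
With the tool pointing down it reaches from about 0.4 to 0.85 m from the base axis. Payload 6.9 kg.
Tool frame: the origin (TCP) lies between the finger pads; the fingertips stand 17 mm ahead of it and the grasp point (between the pads) lies 2 mm behind it; x points along the fingers, y is the direction in which the jaws open and shut, and the axes are right-handed (so a half turn about x gives the same grasp; the last joint's range is limited). The gripper opens to 85 mm and grips with 20 to 120 N. Pads are 22 mm wide; open, the fingers measure 114 mm over their backs; the gripper's body (76 mm by 85 mm) begins 54 mm behind the grasp point. The pads swing forward as they close: fully open they stand 13 mm farther back than shut.
Start: joints at [-1.119, 0.507, -0.238, 1.5, 0.126, 1.149, -0.155], TCP at [0.212, 0.588, 0.248] pointing down, gripper open.
Joint ranges: [-3.08, 3.08], [-0.24, 2.05], [-1.43, 1.35], [0, 2.5], [-1.52, 4.66], [0.17, 1.96], [-2.89, 2.89]. Speed limits (rad/s): [2.39, 2.39, 3.14, 3.14, 3.14, 3.14, 3.14].

INTERFACE

Orientations are given as a unit quaternion [w, x, y, z].
In Python, from workcell import readout, optics, env gives the robot as it stands.
- The arm moves only by the shell command python3 -m pendant 'ROWS' [FORCE]. ROWS is JSON, a list of rows, each a list of 5 numbers: the opening, from 0 (shut) to 1 (fully open), then the shift along the world's x, y, z in cm, then the turn about the world's z in rad. A call has 1 to 8 rows; each row shifts and turns the commanded pose from where the row before left it; what a row does not reach is not made up. A row lasts 1/8 s, in which the tool goes at most 62.5 mm and 10.7 degrees, less where a joint would pass 70% of its speed; a pose out of reach is approached as far as the arm can. A call is refused whole if a number of a shift passes 6.25 or a number of a turn 0.188, either way. A call with a gripper value outside its range is refused whole. The fingers move at their own pace and stop on an object; FORCE is the grip in N (left out, the last holds). Time passes only in rows, so rows that do not move let the fingers close. It gives the time, the measured TCP pose, the force and the opening at its end, in the units of the state.
- readout.get_state(): the state, without advancing time (a new reading comes with each control period).
- optics.read_camera(name): name is "scene" or "top"; returns the picture (400x640x3 uint8, blue, green, red); there is no depth.
- optics.get_calibration(name): a dict with "fx", "fy", "cx", "cy" (pixels), "R" (3x3) and "t" (3): a world point X has camera coordinates R X + t. Camera axes: x right, y down, z forward; pixel columns grow to the right and rows downward; lengths in m; the calibration is good to about 2 mm. A picture is of the moment at which its call begins. get_calibration takes no time and is no camera call.
- env.close_job(): hands the job in, once; it reports no verdict.
Trained networks look in the newest picture that a camera, given by its name, has taken for a name from the list of things; names that differ only in an ending like _2 or _b are one class to them, and where a whole thing is asked for, a point or a joint stands for the part that bears it (a point fixed in the world has none). Each returns a list of dicts, best first, with "p" (0 to 1); they miss things now and then, are a little off and sometimes report something else, mostly with a low value. They report only what shows in the picture. A call takes as long as a camera call.
- optics.look_for(label, camera): "extent" ([left, top, width, height] in pixels, round what is visible of it).
The state is a dict: "t": time; "joints": joint angles; "dq": joint speeds; "joint_torque": joint torques, N m; "tool_pos": TCP position; "eef_rot": TCP orientation; "contact_force": force on the tool from outside, world axes, zero at the start; "wrist_torque": the same for the moment, N m; "grip_width": finger opening in m.
Only numpy, scipy, OpenCV 4.12 (cv2) and the standard library are available. Lean on these libraries where they do the work, as an engineer would, in place of code of your own. Each camera call takes 0.05 s, during which the arm holds its last target.

## Working session

There is one attempt and no reset: what is moved stays moved. The work goes in short steps, Python scripts to look and compute and a shell command to move; the robot and the scene stay as the last step left them, time stands still between calls to the robot, and variables do not carry over. Pictures are saved under pics/ and viewed, and the job is handed in when it is done.

```bash
ls; mkdir -p pics; python3 - <<'E'
from workcell import readout, optics, env
import cv2
s=readout.get_state(); print(s)
for c in("scene","top"):
    im=optics.read_camera(c); cv2.imwrite(f"pics/{c}0.png",im)
    k=optics.get_calibration(c); print(c,k)
    for l in("power_box","reset_well","test_well","sanding_block"):
        print(l,optics.look_for(l,c)[:2])
E
```

```text
pics
{'t': 0.0, 'joints': array([-1.11847686,  0.50833842, -0.23752477,  1.50114025,  0.12569282,
        1.14889901, -0.15484654]), 'dq': array([-1.27700215e-03,  1.27234145e-03, -3.88775961e-06, -8.68393354e-04,
        5.65256636e-04, -5.23732876e-04, -2.18211302e-03]), 'joint_torque': array([-7.73780971e-05, -6.20590639e+01, -2.18690313e+00, -2.49661410e+01,
        1.25947778e-02,  1.19249162e-02,  1.63349398e-05]), 'tool_pos': array([0.21235167, 0.58731275, 0.24742672]), 'eef_rot': array([ 0.69639965,  0.12138923,  0.69659939, -0.12264365]), 'contact_force': array([-0.58458283, -0.34626121, -0.00864139]), 'wrist_torque': array([0.04795077, 0.00492565, 0.02017126]), 'grip_width': 0.08539986858671268}
scene {'fx': 407.2563487370603, 'fy': 407.2563487370603, 'cx': 320.98459514563996, 'cy': 205.15354193758589, 'R': array([[ 0.6165104 , -0.78734632, -0.00083831],
       [-0.53690106, -0.41962671, -0.7318816 ],
       [ 0.57589251,  0.45166271, -0.6814313 ]]), 't': array([-0.44019977,  0.29772161,  0.92143304])}
power_box [{'extent': [251.0, 192.4, 158.9, 99.7], 'p': 0.65}, {'extent': [431.8, 286.6, 45.5, 46.1], 'p': 0.17}]
reset_well []
test_well [{'extent': [332.9, 227.1, 16.3, 19.7], 'p': 0.74}]
sanding_block []
top {'fx': 487.0110860183323, 'fy': 487.0110860183323, 'cx': 315.22016563484874, 'cy': 198.39801601708038, 'R': array([[ 0.01582591, -0.99982052,  0.01041447],
       [-0.99811114, -0.0164155 , -0.05920037],
       [ 0.05936071, -0.0094579 , -0.99819179]]), 't': array([-0.14728724,  0.56792578,  1.51257834])}
power_box [{'extent': [263.8, 186.8, 140.9, 72.4], 'p': 0.59}]
reset_well []
test_well [{'extent': [337.7, 211.1, 18.7, 16.3], 'p': 0.53}]
sanding_block [{'extent': [304.9, 201.9, 31.1, 43.1], 'p': 0.85}]
```

View pics/top0.png

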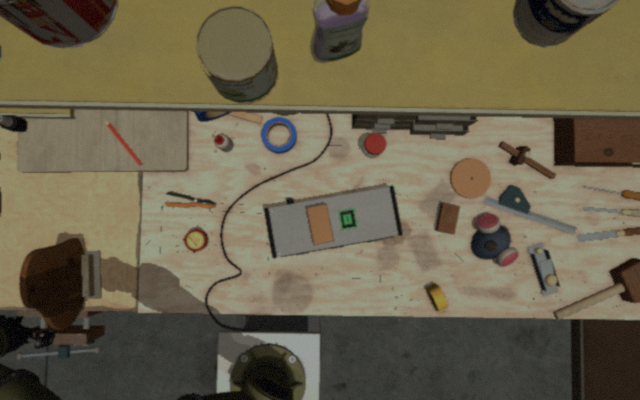

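View pics/scene0.png

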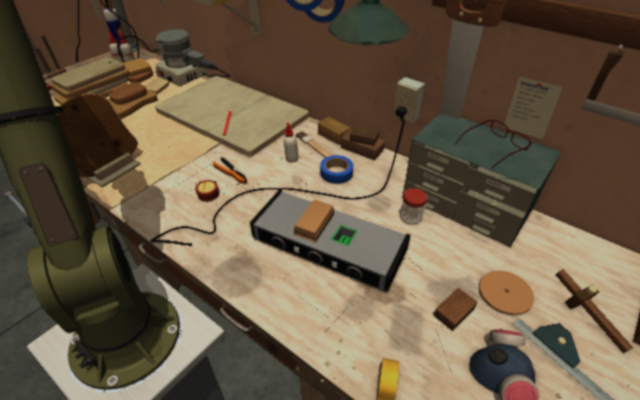

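```bash
python3 - <<'E'
import cv2
im=cv2.imread("pics/top0.png")[175:270,250:420]
cv2.imwrite("pics/top0z.png",cv2.resize(im,None,fx=4.7,fy=4.7,interpolation=cv2.INTER_CUBIC))
im=cv2.imread("pics/scene0.png")[175:310,240:430]
cv2.imwrite("pics/scene0z.png",cv2.resize(im,None,fx=4.2,fy=4.2,interpolation=cv2.INTER_CUBIC))
E
```

```text
(no output)
```

View pics/top0z.png

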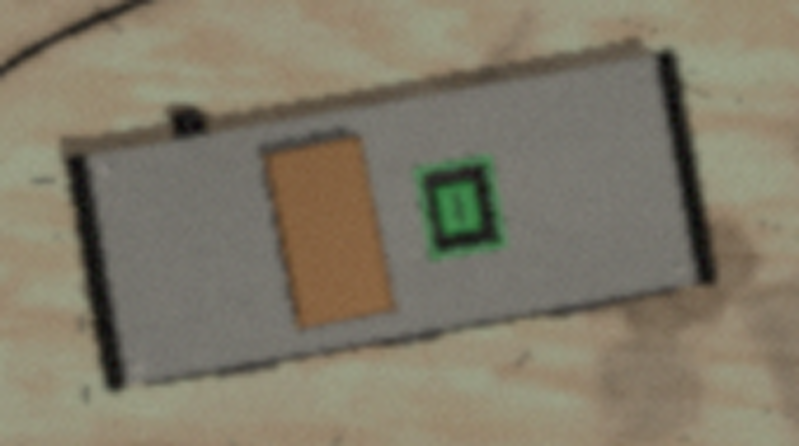

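View pics/scene0z.png

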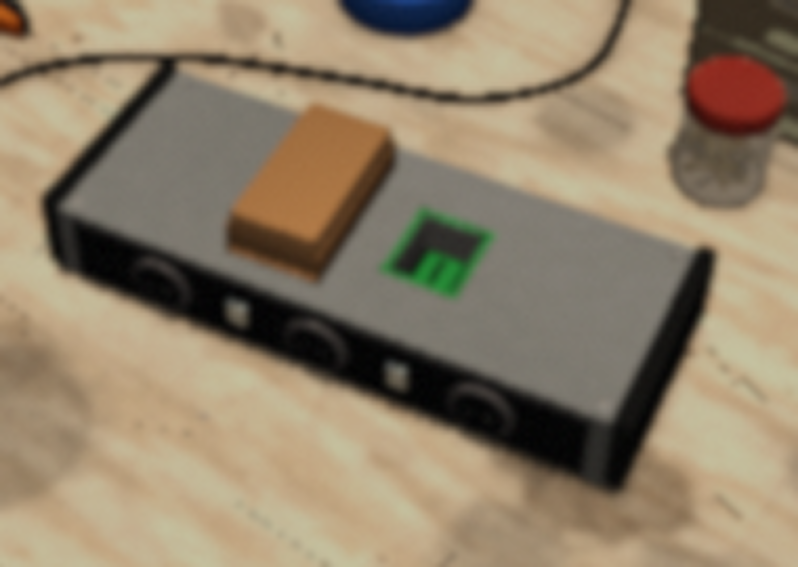

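The top view shows the box at about columns 264–404 and rows 186–258. The block is at about (319,223), the green well at about (348,219), and the left end (+y) is the nearer one. Next I'll fit the poses.

```bash
cat > h.py <<'E'
import numpy as np, cv2
from scipy.optimize import least_squares
from workcell import readout, optics, env
def ray(c,uv,z):
    k=optics.get_calibration(c) if isinstance(c,str) else c
    R,t=np.array(k["R"]),np.array(k["t"])
    d=R.T@np.array([(uv[0]-k["cx"])/k["fx"],(uv[1]-k["cy"])/k["fy"],1]); o=-R.T@t
    return o+d*(z-o[2])/d[2]
def proj(c,X):
    k=optics.get_calibration(c); p=np.array(k["R"])@np.array(X)+np.array(k["t"])
    return np.array([k["fx"]*p[0]/p[2]+k["cx"],k["fy"]*p[1]/p[2]+k["cy"]])
def blockmask(im,roi):
    h=cv2.cvtColor(im,cv2.COLOR_BGR2HSV); m=cv2.inRange(h,(5,100,90),(20,255,255))
    z=np.zeros_like(m); x0,y0,x1,y1=roi; z[y0:y1,x0:x1]=m[y0:y1,x0:x1]; return z
E
python3 - <<'E'
from h import *
Z=lambda p:(p[0]/4.7+250-0.4,p[1]/4.7+175-0.4)
P=[((66,158),75,201),((110,388),-75,201),((672,50),75,-201),((713,282),-75,-201)]
W=[ray("top",Z(p[0]),0.072)[:2] for p in P]; print(np.round(W,4))
print("len",np.linalg.norm(W[0]-W[2]),np.linalg.norm(W[1]-W[3]),np.linalg.norm(W[0]-W[1]),np.linalg.norm(W[2]-W[3]))
c=np.mean(W,0); ydir=(W[0]+W[1]-W[2]-W[3]); ang=np.arctan2(-ydir[0],ydir[1]); print("box",c,"yaw",ang,np.degrees(ang))
xd=np.array([np.cos(ang),np.sin(ang)]); yd=np.array([-xd[1],xd[0]])
im=cv2.imread("pics/top0.png"); h=cv2.cvtColor(im,cv2.COLOR_BGR2HSV)
m=cv2.inRange(h,(55,100,60),(85,255,255)); m[:, :330]=0; m[:,370:]=0;m[:200]=0;m[240:]=0
r=cv2.minAreaRect(cv2.findNonZero(m)); g=ray("top",r[0],0.066)[:2]; print("green",r,g, (g-c)@xd,(g-c)@yd)
m=blockmask(im,(295,195,345,250))
r=cv2.minAreaRect(cv2.findNonZero(m)); b=ray("top",r[0],0.102)[:2]; print("block",r,b,(b-c)@xd,(b-c)@yd)
q=[ray("top",p,0.102)[:2] for p in cv2.boxPoints(r)];print(np.round([((p-c)@xd,(p-c)@yd) for p in q],4))
print("red",c+0.045*yd,"green",c-0.045*yd)
s=cv2.imread("pics/scene0.png"); hh=cv2.cvtColor(s,cv2.COLOR_BGR2HSV)
mm=cv2.inRange(hh,(50,100,60),(85,255,255)); mm[:,:320]=0;mm[:,365:]=0;mm[:215]=0;mm[255:]=0
xs=cv2.boundingRect(cv2.findNonZero(mm)); print(xs)
g2=c-0.045*yd
print([proj("scene",list(g2+a*xd+bb*yd)+[0.066]).round(1) for a in(-.028,.028) for bb in(-.023,.023)])
for sx in(-75,75):
  for sy in(-201,201):
    v=c+sx/1e3*xd+sy/1e3*yd; p=proj("scene",[*v,.072]).round().astype(int); cv2.circle(s,tuple(int(i) for i in p),2,(0,0,255),-1)
for f in((g2),):
  for a in(-.028,.028):
   for bb in(-.023,.023):
    v=f+a*xd+bb*yd; p=proj("scene",[*v,.066]).round().astype(int); cv2.circle(s,tuple(int(i) for i in p),1,(255,0,0),-1)
cv2.imwrite("pics/chk.png",cv2.resize(s[175:310,240:430],None,fx=4.2,fy=4.2))
E
```

```text
[[ 0.5347  0.0179]
 [ 0.388  -0.0135]
 [ 0.6109 -0.3721]
 [ 0.4617 -0.3995]]
len 0.3973359751775575 0.39293001266801325 0.1500004168772271 0.15173886459543934
box [ 0.49882927 -0.19180604] yaw 0.1908441261719776 10.934562974516492
green ((348.572021484375, 218.89599609375), (17.8885440826416, 12.253654479980469), 79.69515228271484) [ 0.50666193 -0.23991345] -0.0014349395033867347 -0.048719750915304894
block ((319.48077392578125, 223.90386962890625), (37.26205825805664, 20.19995880126953), 78.69007110595703) [ 0.48981068 -0.15110929] -0.0011351824533961494 0.04166860125377888
[[ 0.0533  0.0728]
 [ 0.0547  0.0129]
 [-0.0554  0.0106]
 [-0.0567  0.0703]]
red [ 0.49029332 -0.14762304] green [ 0.50736522 -0.23598905]
(331, 225, 26, 20)
[array([346.9, 244.5]), array([330.7, 238.4]), array([355.8, 230.3]), array([339.9, 224.6])]
```

View pics/chk.png

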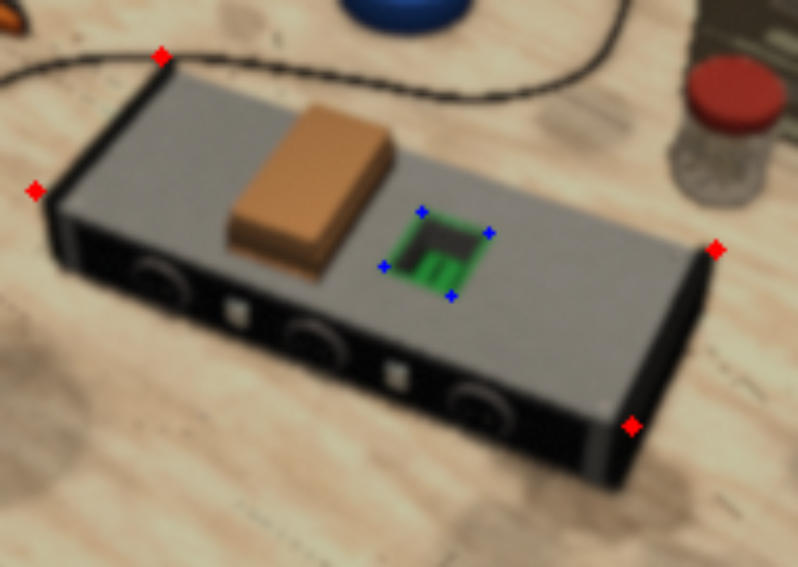

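```bash
python3 - <<'E'
from h import *
from scipy.spatial.transform import Rotation as R
s=readout.get_state(); q=s["eef_rot"]; M=R.from_quat([q[1],q[2],q[3],q[0]]).as_matrix(); print(M.round(3))
a=np.arctan2(M[1,1],M[0,1]); 
for t in(0.191,0.191-np.pi): print("turn",(t-a+np.pi)%(2*np.pi)-np.pi)
c=np.array([.4995,-.1935]);xd=np.array([np.cos(.191),np.sin(.191)]);yd=np.array([-xd[1],xd[0]])
print("pre", c-0.020*yd, "delta",c-0.020*yd-s["tool_pos"][:2], "end",c+0.082*yd)
print("yd",yd)
for n in("glue_bottle","screw_jar","wax_tin","offcut","spring_clamp"): print(n,[ (d["extent"],d["p"]) for d in optics.look_for(n,"top")[:1]])
print(proj("top",s["tool_pos"]))
E
```

```text
[[-0.    0.34  0.94]
 [-0.    0.94 -0.34]
 [-1.   -0.   -0.  ]]
turn -1.0329855580580305
turn 2.108607095531762
pre [ 0.50329682 -0.2131363 ] delta [ 0.29085083 -0.80086355] end [ 0.48393305 -0.11299118]
yd [-0.1898408   0.98181489]
glue_bottle [([214.2, 133.3, 18.7, 20.7], 0.66)]
screw_jar [([363.2, 133.3, 20.8, 25.1], 0.96)]
wax_tin [([182.4, 226.6, 27.9, 26.2], 0.69)]
offcut [([436.8, 203.4, 25.4, 30.9], 0.69)]
spring_clamp [([166.9, 191.9, 47.5, 17.2], 0.55)]
[ 36.08843783 325.3493965 ]
```

```bash
python3 -m pendant '[[0.5,2.0,-5.0,0,0],[0.5,2.5,-5,0,-0.15],[0.5,2.5,-5,0,-0.15],[0.5,2.5,-5,0,-0.15],[0.5,2.5,-5,0,-0.15],[0.5,2.5,-5,0,-0.15],[0.5,2,-5,0,-0.15],[0.5,2,-5,0,-0.13]]' 20; python3 -m pendant '[[0.5,2,-5,0,0],[0.5,2,-5,0,0],[0.5,2,-5,0,0],[0.5,2,-5,0,0],[0.5,1,-5,0,0],[0.5,1,-5,0,0],[0.5,0.5,-5,0,0],[0.5,0,-2,0,0]]'; python3 -m pendant '[[0.5,0,0,0,0]]'
```

```text
t: 1.75
tool_pos: [0.398, 0.1862, 0.2486]
eef_rot: [0.545, 0.451, 0.545, -0.45]
contact_force: [0.7, -0.0, 0.2]
grip_width: 0.0426
t: 2.75
tool_pos: [0.5022, -0.1858, 0.2484]
eef_rot: [0.546, 0.45, 0.545, -0.451]
contact_force: [-0.0, 0.0, 0.4]
grip_width: 0.0429
t: 2.88
tool_pos: [0.5021, -0.184, 0.2482]
eef_rot: [0.545, 0.45, 0.545, -0.45]
contact_force: [-0.1, 0.3, -1.2]
grip_width: 0.0427
```

```bash
python3 -m pendant '[[0.5,0,-3.0,0,0],[0.5,0,0,-5,0],[0.5,0,0,-5,0],[0.5,0,0,-2,0],[0.5,0,0,0,0]]'; python3 - <<'E'
from h import *
im=optics.read_camera("scene"); im2=optics.read_camera("top")
a=cv2.resize(im[130:310,240:430],None,fx=2.1,fy=2.1,interpolation=2);b=cv2.resize(im2[150:270,250:420],None,fx=2.35,fy=2.35,interpolation=2)
h=max(a.shape[0],b.shape[0]); pad=lambda x:cv2.copyMakeBorder(x,0,h-x.shape[0],0,0,0)
cv2.imwrite("pics/p1.png",np.hstack([pad(a),pad(b)]))
E
```

```text
t: 3.5
tool_pos: [0.5019, -0.2102, 0.127]
eef_rot: [0.545, 0.449, 0.548, -0.449]
contact_force: [0.2, -0.2, 1.5]
grip_width: 0.0427
```

View pics/p1.png

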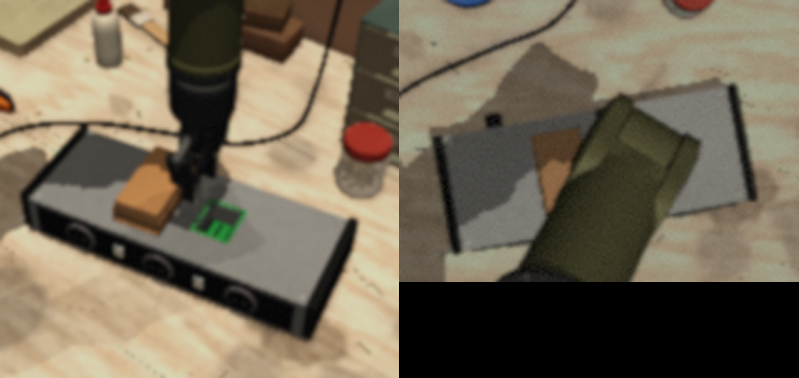

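The fingers are just on the green-well side of the block (scene crop around (195,190)) and clear of it. Next I'll descend and push.

```bash
python3 -m pendant '[[0.5,0,0,-2,0],[0.5,0,0,-1.5,0],[0.5,0,0,0,0]]'; python3 -m pendant '[[0.5,-0.2,1.0,0,0],[0.5,-0.2,1.0,0,0],[0.5,-0.2,1.0,0,0],[0.5,-0.1,0.5,0,0]]';  python3 -m pendant '[[0.5,-0.2,1.0,0,0],[0.5,-0.2,1.0,0,0],[0.5,0,0,0,0]]'
```

```text
t: 3.98
tool_pos: [0.5022, -0.2119, 0.093]
eef_rot: [0.546, 0.449, 0.546, -0.449]
contact_force: [0.8, -0.6, 0.8]
grip_width: 0.0427
t: 4.47
tool_pos: [0.4957, -0.1766, 0.0937]
eef_rot: [0.547, 0.449, 0.546, -0.449]
contact_force: [0.7, -2.2, 0.8]
grip_width: 0.0428
t: 4.85
tool_pos: [0.4911, -0.1557, 0.0931]
eef_rot: [0.546, 0.449, 0.547, -0.449]
contact_force: [0.4, 0.3, -1.0]
grip_width: 0.0423
```

```bash
python3 -m pendant '[[0.5,-0.2,1.0,0,0],[0.5,-0.2,1.0,0,0],[0.5,-0.2,1.0,0,0],[0.5,-0.1,0.5,0,0],[0.5,0,0,0,0]]'; cat > look.py <<'E'
import sys
from h import *
im=optics.read_camera("scene"); im2=optics.read_camera("top")
cv2.imwrite(f"pics/{sys.argv[1]}_s.png",im);cv2.imwrite(f"pics/{sys.argv[1]}_t.png",im2)
a=cv2.resize(im[130:310,240:430],None,fx=2.1,fy=2.1,interpolation=2);b=cv2.resize(im2[150:270,250:420],None,fx=2.35,fy=2.35,interpolation=2)
h=max(a.shape[0],b.shape[0]); pad=lambda x:cv2.copyMakeBorder(x,0,h-x.shape[0],0,0,0)
cv2.imwrite(f"pics/{sys.argv[1]}.png",np.hstack([pad(a),pad(b)]))
E
python3 look.py p2
```

```text
t: 5.48
tool_pos: [0.4843, -0.1214, 0.0932]
eef_rot: [0.546, 0.449, 0.547, -0.449]
contact_force: [0.1, -0.4, 0.5]
grip_width: 0.0427
```

View pics/p2.png

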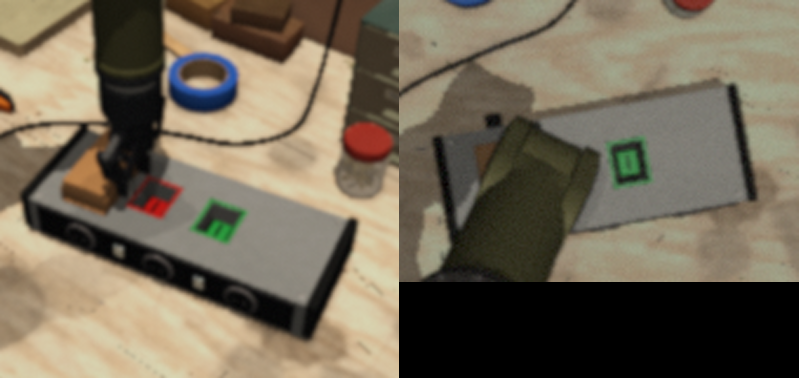

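```bash
python3 -m pendant '[[0.5,-0.1,0.6,0,0],[0.5,0,0,0,0],[0.5,0.3,-1.5,0,0],[0.5,0,0,5,0],[0,0,0,5,0],[0,0.5,-6,0,0],[0,0.5,-6,0,0],[0,0.5,-6,0,0]]';python3 -m pendant '[[0,0.5,-6,0,0],[0,0.5,-6,0,0],[0,0,0,0,0]]' 
python3 look.py p3; python3 - <<'E'
from h import *
for l in("reset_well","test_well","sanding_block","reset_key_top"):
  for c in("top","scene"): print(l,c,[(d["extent"],d["p"]) for d in optics.look_for(l,c)[:2]])
E
```

```text
t: 6.58
tool_pos: [0.5013, -0.3142, 0.1936]
eef_rot: [0.546, 0.449, 0.546, -0.449]
contact_force: [-0.2, 0.3, 0.8]
grip_width: 0.0001
t: 6.95
tool_pos: [0.5082, -0.4386, 0.1925]
eef_rot: [0.545, 0.45, 0.544, -0.453]
contact_force: [-0.5, 0.3, -0.1]
grip_width: 0.0003
reset_well top [([311.8, 212.2, 13.7, 24.5], 0.61)]
reset_well scene [([301.5, 224.0, 18.5, 12.2], 0.57)]
test_well top [([338.4, 211.1, 16.9, 17.7], 0.54)]
test_well scene []
sanding_block top [([282.1, 208.0, 25.8, 39.8], 0.78)]
sanding_block scene [([264.8, 189.2, 43.6, 42.6], 0.66)]
reset_key_top top []
reset_key_top scene [([309.2, 225.6, 9.2, 4.7], 0.47)]
```

View pics/p3.png

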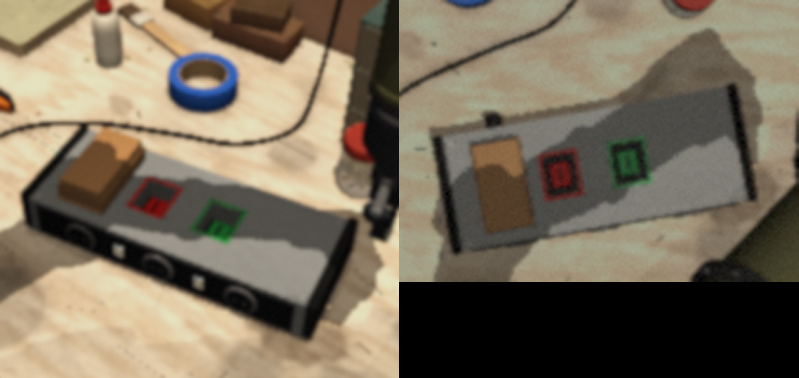

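Both wells are open: red is at about (561,174) and green at about (630,162) in the right crop. The block lies flat near the +y end. Next I'll measure the red well's position.

```bash
python3 - <<'E'
from h import *
c=np.array([.4995,-.1935]);xd=np.array([np.cos(.191),np.sin(.191)]);yd=np.array([-xd[1],xd[0]])
res={}
for cam,f,rr,gr in(("top","pics/p3_t.png",(303,205,334,240),(335,200,370,238)),("scene","pics/p3_s.png",(295,208,334,240),(328,215,368,255))):
  h=cv2.cvtColor(cv2.imread(f),cv2.COLOR_BGR2HSV)
  R=cv2.inRange(h,(0,120,50),(6,255,255))|cv2.inRange(h,(172,120,50),(180,255,255)); G=cv2.inRange(h,(50,100,40),(88,255,255))
  for n,m,b in(("red",R,rr),("green",G,gr)):
    z=np.zeros_like(m);z[b[1]:b[3],b[0]:b[2]]=m[b[1]:b[3],b[0]:b[2]]
    pts=cv2.findNonZero(z); x,y,w,hh=cv2.boundingRect(pts); hull=cv2.convexHull(pts); M=cv2.moments(hull); ce=(M["m10"]/M["m00"],M["m01"]/M["m00"])
    Wp=ray(cam,ce,.066)[:2]; print(cam,n,(x,y,w,hh),np.round(ce,1),Wp.round(4),"box",((Wp-c)@xd).round(4),((Wp-c)@yd).round(4)); res[cam+n]=Wp
  d=res[cam+"red"]-res[cam+"green"]; print(np.linalg.norm(d),np.arctan2(-d[0],d[1]))
im=cv2.imread("pics/p3_t.png"); m=blockmask(im,(275,195,312,255))
h=cv2.cvtColor(im,cv2.COLOR_BGR2HSV); m=cv2.inRange(h,(5,90,40),(20,255,255)); z=np.zeros_like(m); z[200:255,276:310]=m[200:255,276:310]
z=cv2.morphologyEx(z,cv2.MORPH_OPEN,np.ones((3,3)))
r=cv2.minAreaRect(cv2.findNonZero(z)); print(r,np.round([((ray("top",p,.102)[:2]-c)@xd,(ray("top",p,.102)[:2]-c)@yd) for p in cv2.boxPoints(r)],3))
b=cv2.resize(im[175:270,250:420],None,fx=4.7,fy=4.7,interpolation=2); cv2.imwrite("pics/p3z.png",b)
E
```

```text
top red (309, 213, 19, 22) [318.4 223.8] [ 0.4904 -0.1484] box -0.0003 0.046
top green (339, 209, 17, 18) [347.3 217.8] [ 0.51  -0.236] box 0.0023 -0.0437
0.08977068865478108 0.22014995254407974
scene red (301, 215, 26, 19) [313.3 223.7] [ 0.4891 -0.1499] box -0.0019 0.0447
scene green (331, 225, 26, 20) [343.7 234.8] [ 0.5067 -0.2377] box -0.0014 -0.0448
0.08952194409001904 0.19708148479900028
((293.5419616699219, 228.4043731689453), (37.8272705078125, 20.85424041748047), 79.99201965332031) [[ 0.055  0.152]
 [ 0.055  0.091]
 [-0.057  0.09 ]
 [-0.057  0.152]]
```

View pics/p3z.png

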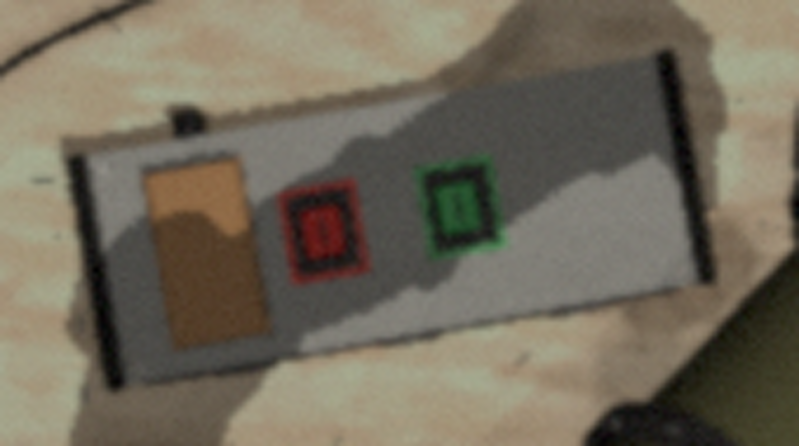

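```bash
python3 -m pendant '[[0,-0.4,6,0,0],[0,-0.4,6,0,0],[0,-0.4,6,0,0],[0,-0.3,6,0,0],[0,-0.3,4.5,0,0],[0,0,0,0,0],[0,0,0,0,0]]'; python3 -c "
from workcell import readout; print(readout.get_state()['tool_pos'],readout.get_state()['contact_force'])"
```

```text
t: 8.32
tool_pos: [0.4936, -0.1466, 0.1937]
eef_rot: [0.547, 0.449, 0.546, -0.449]
contact_force: [-0.4, -0.3, 0.7]
grip_width: -0.0
[ 0.49363716 -0.14655476  0.19365747] [-0.4081436  -0.32852586  0.71061472]
```

```bash
python3 -m pendant '[[0,-0.35,-0.25,0,0],[0,0,0,-4,0],[0,0,0,-4,0],[0,0,0,-1.5,0],[0,0,0,0,0]]'; python3 look.py p4; python3 - <<'E'
import cv2
im=cv2.imread("pics/p4_s.png"); cv2.imwrite("pics/p4z.png",cv2.resize(im[150:260,250:380],None,fx=5,fy=5,interpolation=2))
E
```

```text
t: 8.95
tool_pos: [0.4895, -0.1496, 0.0978]
eef_rot: [0.545, 0.449, 0.546, -0.45]
contact_force: [0.4, -0.1, 0.5]
grip_width: 0.0001
```

View pics/p4z.png

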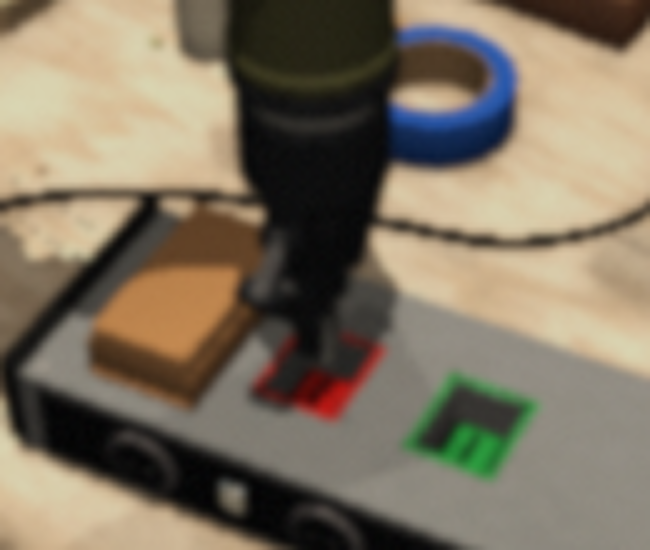

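The closed tip is over the red frame (tip at about (318,360) in the crop). Now I'll descend in steps and watch the force.

```bash
python3 -m pendant '[[0,0,0,-1.0,0],[0,0,0,-1,0],[0,0,0,0,0]]'; python3 -m pendant '[[0,0,0,-0.5,0],[0,0,0,-0.5,0],[0,0,0,0,0]]';  python3 -m pendant '[[0,0,0,-0.3,0],[0,0,0,0,0]]';  python3 -m pendant '[[0,0,0,-0.3,0],[0,0,0,0,0]]'
```

```text
t: 9.43
tool_pos: [0.4895, -0.1485, 0.0776]
eef_rot: [0.546, 0.449, 0.547, -0.449]
contact_force: [0.0, 0.1, 0.5]
grip_width: 0.0003
t: 9.8
tool_pos: [0.4897, -0.1486, 0.0679]
eef_rot: [0.546, 0.449, 0.546, -0.449]
contact_force: [-1.1, 0.5, 0.2]
grip_width: -0.0003
t: 10.05
tool_pos: [0.49, -0.1487, 0.0652]
eef_rot: [0.546, 0.449, 0.546, -0.449]
contact_force: [-0.2, 0.3, -0.2]
grip_width: 0.0001
t: 10.3
tool_pos: [0.4899, -0.1488, 0.0622]
eef_rot: [0.546, 0.449, 0.546, -0.449]
contact_force: [-0.7, 0.2, 0.0]
grip_width: -0.0002
```

```bash
python3 -m pendant '[[0,0,0,-0.2,0]]'; python3 -m pendant '[[0,0,0,-0.2,0]]';  python3 -m pendant '[[0,0,0,-0.2,0]]';  python3 -m pendant '[[0,0,0,0,0]]'
```

```text
t: 10.42
tool_pos: [0.49, -0.1487, 0.0604]
eef_rot: [0.546, 0.449, 0.546, -0.449]
contact_force: [-0.7, 0.7, 3.9]
grip_width: 0.0003
t: 10.55
tool_pos: [0.49, -0.1487, 0.0583]
eef_rot: [0.546, 0.449, 0.546, -0.449]
contact_force: [-0.0, 1.2, 4.4]
grip_width: -0.0003
t: 10.68
tool_pos: [0.4901, -0.1488, 0.0577]
eef_rot: [0.546, 0.45, 0.546, -0.449]
contact_force: [-8.6, 3.9, 41.4]
grip_width: 0.0002
t: 10.8
tool_pos: [0.49, -0.1488, 0.0579]
eef_rot: [0.546, 0.45, 0.546, -0.449]
contact_force: [-5.6, 1.9, 24.8]
grip_width: -0.0002
```

Friction was about 4 N, then there was a hard stop with the tip at z = 0.041, which is 25 mm below the top and the "fully home" height. Now I'll retreat and look.

```bash
python3 -m pendant '[[0,0,0,0.3,0],[0,0,0,2,0],[0,0,0,4,0],[0,0,0,6,0],[0,0.5,-6,1,0],[0,0.5,-6,0,0],[0,0.5,-6,0,0],[0,0.5,-6,0,0]]';python3 -m pendant '[[0,0.5,-5,0,0],[0,0,0,0,0],[0,0,0,0,0]]' 
python3 look.py p5; python3 - <<'E'
import cv2,numpy as np
a=cv2.imread("pics/p3_s.png");b=cv2.imread("pics/p5_s.png")
f=lambda i:cv2.resize(i[180:260,260:370],None,fx=3.6,fy=3.6,interpolation=2)
c=cv2.imread("pics/p3_t.png");d=cv2.imread("pics/p5_t.png")
g=lambda i:cv2.resize(i[190:260,262:372],None,fx=3.6,fy=3.6,interpolation=2)
cv2.imwrite("pics/cmp.png",np.vstack([np.hstack([f(a),f(b)]),np.hstack([g(c),g(d)])]))
cv2.imwrite("pics/p5_full.png",np.vstack([cv2.resize(b,(448,280)),cv2.resize(d,(448,280))]))
E
```

```text
t: 11.8
tool_pos: [0.5101, -0.3903, 0.1888]
eef_rot: [0.546, 0.449, 0.546, -0.449]
contact_force: [1.8, 0.5, 0.5]
grip_width: -0.0001
t: 12.18
tool_pos: [0.5149, -0.4379, 0.1883]
eef_rot: [0.545, 0.449, 0.547, -0.449]
contact_force: [1.5, -0.6, -0.6]
grip_width: 0.0001
```

View pics/cmp.png

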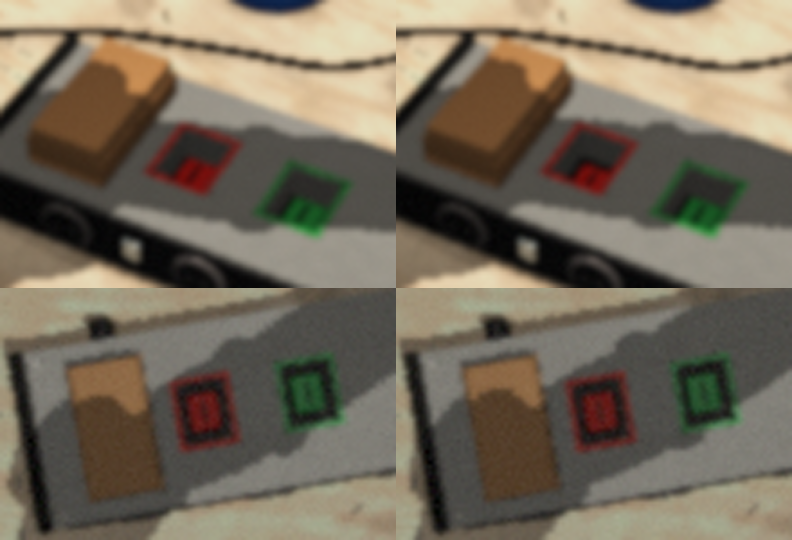

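View pics/p5_full.png

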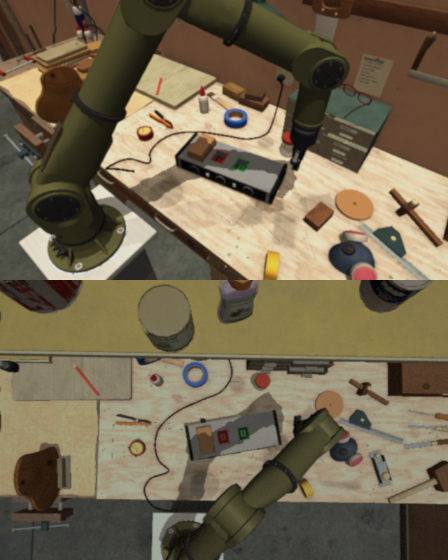

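The after picture shows the red key visibly lower in its well (crop (590,180)). The green key is unchanged, the block is flat and clear of both wells, and the bystanders haven't moved. Handing in.

```bash
python3 -c "
from workcell import env; print(env.close_job())"
```

```text
the job is handed in; nothing more can be done
None
```

The job is handed in, at about 12.3 s of the 40 s: the block is clear of both wells, and the red key reached a hard stop at its fully-home height. No verdict was reported.

- **Block:** I pushed it about 80 mm along the box towards the +y end with half-open fingers, without gripping it. Its near edge measures at about y = 90 mm and the reset well's edge is at 65 mm. Its far edge is at about 152 mm, short of the bumper at 187 mm. Both cameras show it lying flat.
- **Red key:** I pressed it with the closed fingertips. The resistance was about 4 N, then a hard stop with the tip at z ≈ 0.041 m, which is 25 mm below the box top. The pictures taken afterwards show the key lower in its well.
- **Everything else:** the green key looks unchanged and the bystanders look undisturbed. The arm was clear of everything when I handed in.

Three checks were not clean:

- **Contact point:** the key's resistance only showed about 3–4 mm lower than the nominal popped-up height. The readings taken just before it, with the arm holding still, were near zero.
- **Peak force:** the fingertip force briefly reached 41 N at the hard stop. That is well under the 120 N wrist limit, and it was on the fingertip, not the gripper's body, which has the 40 N limit.
- **Box length:** corner picks gave about 395 mm against the stated 402 mm, so I used the red well's frame, which agreed between the two cameras to about 2 mm.

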